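Close a two-part casting mould and lock it with the eccentric cam

TASK

Close the plaster mould in its closing fixture: push the red lever round as far as it goes so that the eccentric cam turns its low side to the carriage's roller, push the carriage forward on its blue pad until the two mould halves meet, then push the lever all the way back to where the cam locks behind the roller. Slide the carriage in its guides without lifting or tipping it, and leave everything else on the bench where it is.

Things in the scene. Friction and masses are not known exactly. Their poses are not given: they have to be found in the camera images.
- fixture: Fixed fixture: aluminium plate 335 x 260 x 12 mm (x -130..205, y -135..125). Origin: on the bench, on the carriage lane's centre line, level in x with the cam pivot. x: forward, the way the carriage closes (about away from the robot); y left; z up. Rails 14 mm high at y +-54.5 leave a lane 99 mm wide. At its front an upright plate (120 wide, x 151..166, top z 92) backs the fixed mould half.
- fixed_face (a point): Centre of the parting face of the fixed white mould half: fixture frame x 96.5, y 0, z 58 mm. That half spans x 96.5..151.5, y +-36, top at z 90 mm. Axes as the fixture's.
- cam_pivot (a point): Point on the vertical axis of cam and lever, at the height of the lever's centre line: fixture frame x 0, y 85, z 72 mm. Axes as the fixture's. A hub of radius 13 mm stands here, top at z 78; below it the cam, a steel disc of radius 26 mm set 18 mm off-centre, at z 30..42 mm above the bench.
- cam_lock (a joint): Angle of cam and lever, rad, 0 to 2.356, hard stop at both ends; grows clockwise from above. Lever direction = 158 degrees (counter-clockwise from fixture +x) minus this angle. 0: high side across the roller's lane, locked, lever back to the robot and left. 2.356: low side to the roller, lever forward and left; the roller passes only above 2.1. Stays where left; turns with about 3 N at the grip.
- lever_grip (a point): Point on the red lever grip's centre line, 80 mm from the pivot, 72 mm above the bench. The grip is a level round bar, diameter 18 mm, reaching 41 to 117 mm from the pivot, free beneath down to the base plate (z 12 mm). Pushed sideways it turns the cam. The point turns with the lever, but its axes are not along it: use its position relative to the pivot.
- carriage: Loose carriage with the moving white mould half, 0.7 to 1 kg, resting in the lane; slides along fixture x with about 2 N. Origin: underside (12 mm above the bench), below its upright back plate; x forward. Sole x -40..58, y +-48, 14 mm thick; back plate x -7..7, y +-48, top z 84; mould half x 7..62, y +-36, top z 78 mm. Starts 85 to 110 mm short of closed (closed: origin at fixture x 34.5 mm).
- push_pad (a point): Centre of the blue push pad on the carriage's rear face, looking to the robot: 52 mm wide, 42 mm high, centre 57 mm above the bench, 15 mm behind the carriage's origin; push it along +x. The sole and two side gussets (26 mm up from the bench; gussets at y +-33, up to 66 mm) reach up to 25 mm further back. Axes as the carriage's.
- moving_face (a point): Centre of the parting face of the carriage's mould half, 62 mm ahead of the carriage's origin, 58 mm above the bench. The mould is closed when it meets fixed_face. Axes as the carriage's.
- roller (a point): Brass follower roller on the carriage's left side, diameter 16 mm, upright axis, at carriage x 0, y 60 mm, 36 mm above the bench (its bracket's top: 49 mm). The cam's high side stops it 33 mm short of the pivot; with the mould closed it stands 34.5 mm beyond the pivot, and the cam turned back to 0 locks behind it.
- brush: Bystander: wooden-handled brush, 160 mm, lying on the right strip of the base plate.
- key_cup: Bystander: small white cup, diameter 42, height 36 mm, on the right strip of the base plate.
- pail: Bystander: yellow pail with a blue lid, diameter 95, height 95 mm, right of the fixture.
- release_jar: Bystander: white jar with a blue cap, diameter 60, height 85 mm, right of the fixture.
- mix_cup: Bystander: white mixing cup, diameter 68, height 75 mm, left of the fixture.
- limb_cast: Bystander: skin-coloured cast of a small forearm, about 200 x 60 x 44 mm, lying left of the fixture.
- half_mould: Bystander: spare white mould half lying flat, 170 x 75 x 30 mm, well to the right of the fixture.
Mind the look-alikes: they are no part of the job. What is shaped like the carriage but brown is not meant.

How it is judged:
By the outcome, as a careful person would: the job done as asked, in the order asked, and still so for the second after the job is handed in, with the robot touching nothing.
It also fails if it takes over 61 s, if anything falls off the work surface, if the arm or the gripper's body presses on something with over 40 N, if the wrist force passes 120 N, or if a joint passes its speed limit or range.

ROBOT

A 6-joint arm with a two-finger parallel gripper is mounted at the origin on the work surface. World frame = base frame: x ahead of the robot, y to its left, z up, the work surface at z = 0. Lengths are in m, angles in rad, forces in N, time in s.
With the tool pointing down it reaches from about 0.25 to 0.775 m from the base axis. Payload 4 kg.
Tool frame: the origin (TCP) lies at the very end of the fingers, on their centre line; the grasp point (between the pads) lies 19 mm behind it; z points along the fingers, y is the line along which they close (so a half turn about z gives the same grasp; the last joint's range is limited). The gripper opens to 94 mm and grips with 3 to 60 N. Pads are 16 mm wide; open, the fingers measure 119 mm over their backs; the gripper's body (75 mm by 177 mm) begins 78 mm behind the grasp point.
Start: joints at [1.129, 0.087, 1.371, -0, 1.684, -0.103], TCP at [0.183, 0.519, 0.206] pointing down, gripper open.
Joint ranges: [-3.1, 3.1], [-0.76, 2.03], [0.27, 2.55], [-1.08, 4.22], [0.17, 2.65], [-2.57, 2.57]. Speed limits (rad/s): [2.79, 2.79, 3.14, 3.14, 3.14, 3.14].

INTERFACE

Orientations are given as [roll, pitch, yaw] about the fixed x, y, z axes, in that order (R = Rz(yaw) Ry(pitch) Rx(roll)).
In Python, from bench import robot, snapshot, finder gives the robot as it stands.
- The arm moves only by the tool drive_tool, never from a script. Its argument "deltas" is text: rows parted by semicolons, each of 7 numbers parted by spaces: the shift along the tool's x, y, z each as a share of 100 mm, from -1 to 1, then the turn, a rotation vector about the tool's x, y, z each as a share of 90 degrees, from -1 to 1, then the finger opening in mm, from 0 to 94. In form: tx ty tz rx ry rz gripper; .... A call has 1 to 5 rows; each row is the pose to reach, as a shift and turn from the pose commanded when the call began, along the tool's axes at that moment; what a row does not reach only later rows make up. A row lasts 1/10 s, in which the tool goes at most 50 mm and 8.59 degrees, less where a joint would pass 70% of its speed; a pose out of reach is approached as far as the arm can. A call with a number of a shift or a turn outside -1 to 1 is refused whole. A call with a gripper value outside its range is refused whole. The fingers move at their own pace and stop on an object; the grip force is fixed at half the most. Time passes only in rows, so rows that repeat a pose let the fingers close. It gives the time, the measured TCP pose, the force, the opening and the grip force at its end, in the units of the state.
- robot.get_obs(): the state, without advancing time (a new reading comes with each control period).
- snapshot(name): name is "scene" or "side" or "wrist"; returns a dict with "img" (400x640x3 uint8, red, green, blue), "fx", "fy", "cx", "cy" (pixels), "T" (4x4, takes a point from camera to world coordinates); the wrist camera has in their place "hand_eye" (4x4, takes a point from camera to tool coordinates, whose origin is the TCP and whose axes are the flange's). Camera axes: x right, y up, looking along -z (the intrinsics and any distortion apply to the point x, -y, -z); pixel columns grow to the right and rows downward; lengths in m; the calibration is good to about 2 mm. A picture is of the moment at which its call begins: read the wrist's pose just before it. There is no depth.
- robot.close_job(): hands the job in; it is judged then, once.
Trained networks look in the newest picture that a camera, given by its name, has taken for a name from the list of things; names that differ only in an ending like _2 or _b are one class to them, and where a whole thing is asked for, a point or a joint stands for the part that bears it (a point fixed in the world has none). Each returns a list of dicts, best first, with "confidence" (0 to 1); they miss things now and then, are a little off and sometimes report something else, mostly with a low value. They report only what shows in the picture. A call takes as long as a camera call. They do not tell look-alikes from the thing itself.
- finder.look_for(camera, thing): "xy" ([column, row] in pixels, amid what is visible of it).
- finder.masks_of(camera, thing): "region" (400x640 bool, what is visible of it) and "xy" ([column, row] in pixels, amid what is visible of it).
- finder.landmark_of(camera, thing): "xy" ([column, row] in pixels: a listed point, or the origin of a listed thing).
The state is a dict: "time": time; "joint_positions": joint angles; "qvel": joint speeds; "joint_torque": joint torques, N m; "tool_pos": TCP position; "ee_rot": TCP orientation; "wrist_force": force on the tool from outside, world axes, zero at the start; "wrist_torque": the same for the moment, N m; "width": finger opening in m; "finger_force": force on a finger pad.
Only numpy, scipy, OpenCV 4.12 (cv2) and the standard library are available. Lean on these libraries where they do the work, as an engineer would, in place of code of your own. Each camera call takes 0.05 s, during which the arm holds its last target. There are 200 camera calls.

## Working session

There is one attempt and no reset: what is moved stays moved. The work goes in short steps, Python scripts to look and compute and a tool call to move; the robot and the scene stay as the last step left them, time stands still between calls to the robot, and variables do not carry over. Pictures are saved under pics/ and viewed, at most 10 in all, crops included, and the job is handed in when it is done.

Besides the shell and the picture viewer there is one more tool, called after "Call:" as name(argument=value, ...), one argument or row to a line, values as JSON. drive_tool: Moves the arm, as the interface text tells. Shift numbers are shares of 100 mm and turn numbers shares of 90 degrees, none past 1 either way. Its arguments: {"type":"object","properties":{"deltas":{"type":"string"}},"required":["deltas"]}

```bash
mkdir -p pics
cat > h.py <<'E'
import numpy as np, cv2
from bench import robot, snapshot, finder
from scipy.spatial.transform import Rotation as R
def save(s,n): cv2.imwrite('pics/'+n,s['img'][:,:,::-1])
def ray(s,xy):
    T=np.array(s['T']); d=np.array([(xy[0]-s['cx'])/s['fx'],-(xy[1]-s['cy'])/s['fy'],-1.])
    return T[:3,3],T[:3,:3]@d
def atz(s,xy,z):
    o,d=ray(s,xy); return o+d*(z-o[2])/d[2]
def tri(s1,a,s2,b):
    o1,d1=ray(s1,a);o2,d2=ray(s2,b)
    t=np.linalg.lstsq(np.c_[d1,-d2],o2-o1,rcond=None)[0]
    p,q=o1+t[0]*d1,o2+t[1]*d2
    return (p+q)/2,np.linalg.norm(p-q)
E
python3 - <<'E'
from h import *
S={}
Z=dict(fixture=0,fixed_face=.058,cam_pivot=.072,lever_grip=.072,carriage=.012,push_pad=.057,moving_face=.058,roller=.036)
L={}
for c in('scene','side'):
    S[c]=s=snapshot(c); save(s,c+'0.png'); print(c,{k:v for k,v in s.items() if k not in('img','T')},np.round(s['T'],2).tolist() if 'T' in s else '')
    for t in Z:
        for r in finder.landmark_of(c,t)[:3]:
            L.setdefault((c,t),r['xy']); print(c,t,np.round(r['xy']),round(r['confidence'],2),np.round(atz(s,r['xy'],Z[t]),3))
for t in Z:
    if ('scene',t) in L and ('side',t) in L: print(t,tri(S['scene'],L['scene',t],S['side'],L['side',t]))
print(robot.get_obs())
E
```

```text
scene {'fx': 376.9079303627603, 'fy': 376.9079303627603, 'cx': 321.1374760012718, 'cy': 199.88791901179445} [[-0.02, -0.57, 0.82, 1.36], [1.0, -0.01, 0.02, -0.06], [-0.01, 0.82, 0.57, 0.67], [0.0, 0.0, 0.0, 1.0]]
scene fixture [300. 230.] 0.88 [ 0.549 -0.14   0.   ]
scene fixture [378. 194.] 0.29 [0.366 0.095 0.   ]
scene cam_pivot [329. 206.] 0.96 [ 0.535 -0.06   0.072]
scene cam_pivot [304. 232.] 0.67 [ 0.645 -0.12   0.072]
scene lever_grip [341. 187.] 0.82 [ 0.437 -0.025  0.072]
scene carriage [220. 187.] 0.88 [ 0.352 -0.409  0.012]
scene carriage [296. 211.] 0.81 [ 0.475 -0.154  0.012]
scene push_pad [456. 260.] 0.94 [0.721 0.233 0.057]
scene push_pad [292. 196.] 0.59 [ 0.462 -0.166  0.057]
scene push_pad [212. 173.] 0.57 [ 0.339 -0.429  0.057]
scene moving_face [298. 210.] 0.95 [ 0.531 -0.143  0.058]
scene moving_face [489. 261.] 0.81 [0.725 0.306 0.058]
scene moving_face [237. 175.] 0.56 [ 0.353 -0.347  0.058]
scene roller [316. 200.] 0.83 [ 0.456 -0.097  0.036]
scene roller [165. 238.] 0.48 [ 0.63  -0.478  0.036]
side {'fx': 383.6766771423112, 'fy': 383.6766771423112, 'cx': 32
[... 1455 characters left out ...]
, 'joint_positions': array([ 1.12892615e+00,  8.71875554e-02,  1.37067776e+00, -3.07523158e-05,
        1.68362146e+00, -1.03116985e-01]), 'qvel': array([-1.54271711e-03, -3.08503523e-04,  5.70779722e-04, -1.17035021e-03,
       -1.17951179e-05,  3.18623149e-03]), 'joint_torque': array([ 1.06543954e-03, -3.40027428e+01, -3.02603602e+01,  7.20288162e-02,
        2.35453720e-02,  1.70185410e-05]), 'tool_pos': array([0.18280231, 0.51875143, 0.20552398]), 'ee_rot': array([3.14149048e+00, 4.12926235e-05, 2.80283599e+00]), 'wrist_force': array([ 0.71021651,  0.35454548, -0.37028743]), 'wrist_torque': array([-0.01594132, -0.03896433, -0.05133993]), 'finger_force': 0.0, 'width': 0.09430670654428262}
```

View pics/scene0.png

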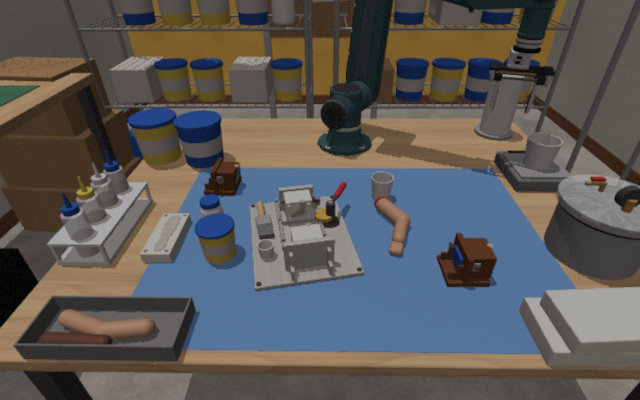

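View pics/side0.png

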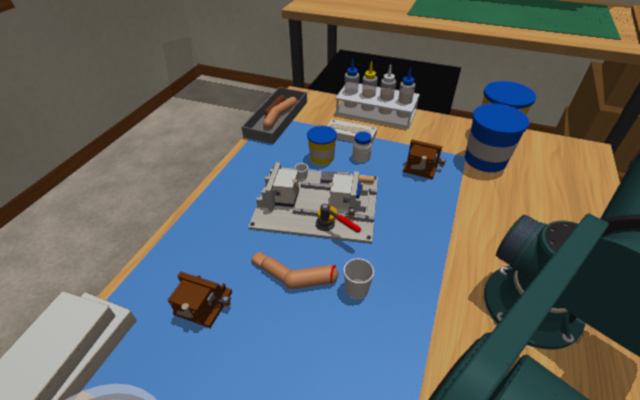

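The scene image shows three carriage-like things:
- Brown at (225,177), on the bench to the right.
- Brown at (465,260), on the bench to the left.
- White/grey at (296,205), in the lane of the fixture; this is at (350,190) in the side view.

The white one fits, because it stands in the aluminium fixture behind the fixed half and next to the red lever at (340,190). I'll confirm it in a crop and fit the fixture pose.

```bash
cat >> h.py <<'E'
from scipy.optimize import least_squares
FP=dict(fixture=(0,0,0),fixed_face=(96.5,0,58),cam_pivot=(0,85,72))
CP=dict(carriage=(0,0,12),push_pad=(-15,0,57),moving_face=(62,0,58),roller=(0,60,36))
def model(p,t):  # p: x,y,yaw,carriage x, lever direction (fixture)
    if t in FP: l=np.array(FP[t])/1e3
    elif t in CP: l=np.array(CP[t])/1e3+[p[3],0,0]
    else: l=np.array([.08*np.cos(p[4]),.085+.08*np.sin(p[4]),.072])
    return np.r_[p[0],p[1],0]+R.from_euler('z',p[2]).apply(l)
def proj(s,P):
    T=np.array(s['T']); c=T[:3,:3].T@(P-T[:3,3]); return np.array([s['cx']+s['fx']*c[0]/-c[2],s['cy']-s['fy']*c[1]/-c[2]])
def fit(p0,shots,gate=25):
    obs=[]
    for c,s in shots:
        for t in list(FP)+list(CP)+['lever_grip']:
            m=proj(s,model(p0,t)); r=[q for q in finder.landmark_of(c,t) if np.hypot(*(np.array(q['xy'])-m))<gate]
            if r: obs.append((s,t,np.array(r[0]['xy']),c))
    f=lambda p: np.concatenate([(proj(s,model(p,t))-xy) for s,t,xy,c in obs])
    S=least_squares(f,p0,loss='soft_l1',f_scale=2.)
    for (s,t,xy,c),e in zip(obs,f(S.x).reshape(-1,2)): print(c,t,np.round(xy),np.round(e,1))
    print('fit',np.round(S.x,4),'yawdeg',np.degrees(S.x[2]),'lever deg',np.degrees(S.x[4]))
    return S.x
E
python3 - <<'E'
from h import *
a=snapshot('scene'); b=snapshot('side')
p=fit([.54,-.14,.19,-.06,2.75],[('scene',a),('side',b)])
np.save('p.npy',p)
for n in ('cam_pivot','lever_grip','push_pad','roller'): print(n,np.round(model(p,n),3))
for t in('mix_cup','limb_cast'):
    A=finder.landmark_of('scene',t)[:2];B=finder.landmark_of('side',t)[:2]
    print(t,[np.round(atz(a,r['xy'],.0),3) for r in A],[np.round(atz(b,r['xy'],.0),3) for r in B])
c1=cv2.resize(a['img'][170:290,235:365],None,fx=3,fy=3,interpolation=cv2.INTER_CUBIC);c2=cv2.resize(b['img'][150:270,255:385],None,fx=3,fy=3,interpolation=cv2.INTER_CUBIC)
cv2.imwrite('pics/crop.png',np.hstack([c1,c2])[:,:,::-1])
E
```

```text
scene fixture [299. 231.] [ 0.4 -2.7]
scene fixed_face [304. 236.] [ 0.7 -1.7]
scene cam_pivot [327. 205.] [ 2.3 -1.5]
scene carriage [296. 210.] [-0.3 -0. ]
scene push_pad [294. 194.] [0.5 0.1]
scene moving_face [299. 209.] [-0.7  1.1]
scene roller [315. 198.] [0.5 2.7]
scene lever_grip [339. 184.] [-1.5  4.1]
side fixture [330. 208.] [-0.4 -3.2]
side fixed_face [295. 187.] [-0.2 -0.4]
side carriage [353. 206.] [ 1.5 -1.6]
side push_pad [357. 193.] [3.5 0.4]
side moving_face [334. 188.] [-1.5  2.2]
side roller [353. 215.] [-0.2 -1.8]
side lever_grip [351. 221.] [-0.7  0.6]
fit [ 0.5417 -0.1402  0.223  -0.072   2.6153] yawdeg 12.777915887282743 lever deg 149.84637816031835
cam_pivot [ 0.523 -0.057  0.072]
lever_grip [ 0.447 -0.033  0.072]
push_pad [ 0.457 -0.159  0.057]
roller [ 0.458 -0.098  0.036]
mix_cup [array([0.378, 0.094, 0.   ])] [array([0.38 , 0.106, 0.   ])]
limb_cast [array([ 0.379, -0.17 ,  0.   ])] [array([0.519, 0.125, 0.   ]), array([ 0.464, -0.097,  0.   ])]
```

View pics/crop.png

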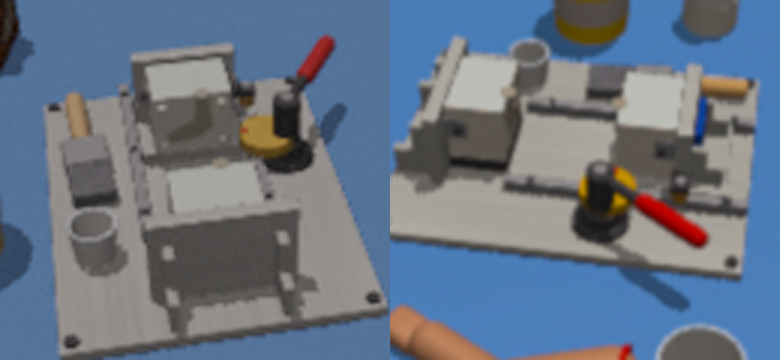

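The crop shows the white carriage with its blue pad (right half, about (705,118)) in the fixture lane, with the brass cam and red lever next to it, so this is the one meant. Now moving above the lever.

Call:
drive_tool(
  deltas="-0.4 -0.4 0 0 0 0 50; -0.7 -0.7 0 0 0 0 50; -1 -1 0 0 0 0 50; -1 -1 0 0 0 0 50",
)

```text
time: 2.4
tool_pos: [0.2455, 0.388, 0.206]
ee_rot: [-3.142, 0.002, 2.797]
wrist_force: [-0.3, 0.7, -0.4]
width: 0.0659
finger_force: 0.0
```

Call:
drive_tool(
  deltas="-0.4 -0.4 0 0 0 0 50; -0.7 -0.7 0 0 0 0 50; -1 -1 0 0 0 0 50; -1 -1 0 0 0 0 50",
)

```text
time: 2.8
tool_pos: [0.3067, 0.2611, 0.2058]
ee_rot: [3.141, 0.002, 2.796]
wrist_force: [-0.7, -0.1, -0.3]
width: 0.05
finger_force: 0.0
```

Call:
drive_tool(
  deltas="-0.4 -0.4 0 0 0 0 50; -0.7 -0.7 0 0 0 0 50; -1 -1 0 0 0 0 50; -1 -1 0 0 0 0 50",
)

```text
time: 3.2
tool_pos: [0.3678, 0.1337, 0.2055]
ee_rot: [-3.141, 0.001, 2.796]
wrist_force: [0.5, 0.9, 0.1]
width: 0.0499
finger_force: 0.0
```

Call:
drive_tool(
  deltas="-0.4 -0.4 0 0 0 0 50; -0.7 -0.7 0 0 0 0 50; -1 -0.95 0 0 0 0 50; -1 -0.95 0 0 0 0 50; -1 -0.95 0 0 0 0 50",
)

```text
time: 3.7
tool_pos: [0.429, 0.0147, 0.2052]
ee_rot: [3.14, -0.002, 2.803]
wrist_force: [0.8, 0.1, -0.6]
width: 0.0499
finger_force: 0.0
```

```bash
cat >> h.py <<'E'
def wrist():
    o=robot.get_obs(); s=snapshot('wrist'); T=np.eye(4); T[:3,:3]=R.from_euler('xyz',o['ee_rot']).as_matrix(); T[:3,3]=o['tool_pos']
    s['T']=T@np.array(s['hand_eye']); return s
def go(P,yaw):
    o=robot.get_obs(); Q=R.from_euler('xyz',o['ee_rot']); d=Q.inv().apply(np.array(P)-o['tool_pos'])/.1
    r=(Q.inv()*R.from_euler('xyz',[np.pi,0,yaw])).as_rotvec()/(np.pi/2)
    print('tcp',np.round(o['tool_pos'],4),np.round(np.degrees(o['ee_rot']),1),'-> d',np.round(d,3),'r',np.round(r,3))
def fx(p,x,y,z): return np.r_[p[0],p[1],0]+R.from_euler('z',p[2]).apply([x,y,z])
def lev(p,deg,r,z,off=0): # pose at lever direction deg in fixture, off: tangential ccw
    a=np.radians(deg); return fx(p,r*np.cos(a)-off*np.sin(a),.085+r*np.sin(a)+off*np.cos(a),z),a+p[2]
E
python3 - <<'E'
from h import *
p=np.load('p.npy')
w=wrist(); save(w,'w1.png'); a=snapshot('scene'); b=snapshot('side')
p=fit(p,[('wrist',w),('scene',a),('side',b)],40); np.save('p1.npy',p)
go(*lev(p,158,.06,.15))
E
```

```text
wrist fixed_face [272. 364.] [-1.1 -1.2]
wrist cam_pivot [283. 286.] [ 0.  -1.9]
wrist carriage [208. 253.] [-2.5 -4.2]
wrist push_pad [183. 254.] [1.7 1.8]
wrist roller [238. 233.] [-0.5  1.4]
wrist lever_grip [281. 218.] [0.5 1.6]
scene fixture [300. 227.] [0.2 1.8]
scene fixed_face [304. 234.] [0.7 0.7]
scene cam_pivot [330. 207.] [ 0.5 -2.7]
scene carriage [295. 209.] [0.9 1.2]
scene push_pad [295. 195.] [ 0. -0.]
scene moving_face [299. 210.] [-0.5 -0.4]
scene roller [317. 198.] [-0.6  3.5]
scene lever_grip [340. 188.] [-0.9  0.7]
side fixture [330. 204.] [-1.3  0.4]
side fixed_face [294. 185.] [0.7 1.9]
side cam_pivot [324. 208.] [0.1 0.3]
side carriage [353. 203.] [0.9 1.4]
side push_pad [356. 196.] [ 3.5 -2.4]
side moving_face [334. 188.] [-1.6  2.1]
side roller [351. 212.] [0.6 1.8]
side lever_grip [350. 226.] [-0.8 -2.8]
fit [ 0.5423 -0.1393  0.2136 -0.0706  2.584 ] yawdeg 12.24047853967017 lever deg 148.0535572295542
tcp [0.4288 0.0133 0.2055] [180.   -0.  160.6] -> d [-0.54  -0.438  0.555] r [ 0.    -0.    -0.107]
```

View pics/w1.png

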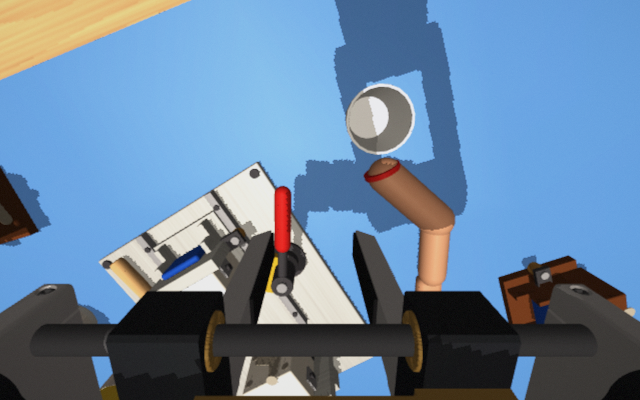

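The wrist image shows the red lever from hub (282,287) to tip (283,190). It runs along the tool's x, so it points at about 148° in the fixture. The mixing cup is at (380,118) and the cast at (410,200); both are clear of the swing. Next I straddle the lever at radius 60 mm.

Run:
```python
from h import *
p=np.load('p1.npy')
go(*lev(p,148,.06,.15)); go(*lev(p,148,.06,.056))
```

```text
tcp [0.4288 0.0133 0.2055] [180.   -0.  160.6] -> d [-0.531 -0.334  0.555] r [ 0.    -0.     0.004]
tcp [0.4288 0.0133 0.2055] [180.   -0.  160.6] -> d [-0.531 -0.334  1.495] r [ 0.    -0.     0.004]
```

Call:
drive_tool(
  deltas="-0.35 -0.22 0.1 0 0 0 50; -0.53 -0.33 0.3 0 0 0 50; -0.53 -0.33 0.6 0 0 0 50; -0.53 -0.33 0.8 0 0 0 50; -0.53 -0.33 0.8 0 0 0 50",
)

```text
time: 5.55
tool_pos: [0.4655, -0.0352, 0.1219]
ee_rot: [-3.141, -0.007, 2.802]
wrist_force: [-0.5, -0.0, -0.4]
width: 0.0502
finger_force: 0.0
```

Run:
```python
from h import *
p=np.load('p1.npy')
w=wrist(); save(w,'w2.png')
p=fit(p,[('wrist',w)],60)
p=np.load('p1.npy')
go(*lev(p,148,.06,.056))
```

```text
wrist fixed_face [291. 390.] [ 0.  -0.8]
wrist cam_pivot [314. 288.] [ 0.4 -1.3]
wrist carriage [208. 244.] [-0.1 -4.7]
wrist push_pad [181. 246.] [-0.7  1.6]
wrist roller [251. 219.] [0.3 0.8]
wrist lever_grip [312. 195.] [0.  1.4]
fit [ 0.5415 -0.1389  0.2029 -0.0707  2.6182] yawdeg 11.623594010676909 lever deg 150.01060832694012
tcp [ 0.4683 -0.0355  0.1265] [1.800e+02 1.000e-01 1.606e+02] -> d [ 0.005 -0.006  0.705] r [0.    0.001 0.004]
```

View pics/w2.png

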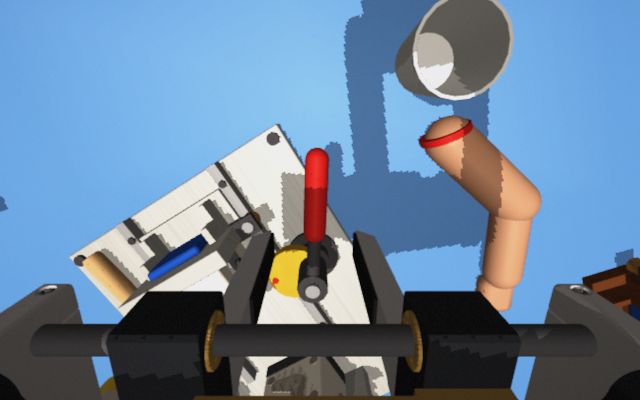

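The fingers straddle the lever (the bar is at column 315, the fingers at about 260 and 365). Going down.

Call:
drive_tool(
  deltas="0 0 0.35 0 0 0 50; 0 0 0.7 0 0 0 50; 0 0 0.7 0 0 0 42; 0 0 0.7 0 0 0 34; 0 0 0.7 0 0 0 34",
)

```text
time: 6.5
tool_pos: [0.4694, -0.0358, 0.0577]
ee_rot: [3.141, 0.004, 2.803]
wrist_force: [0.2, 0.1, -0.1]
width: 0.0344
finger_force: 0.0
```

```bash
cat >> h.py <<'E'
def arc(p,degs,r=.06,z=.056):
    for g in degs: print(g,end=' '); go(*lev(p,g,r,z))
E
python3 - <<'E'
from h import *
arc(np.load('p1.npy'),[141,134,127,120,113])
E
```

```text
141 tcp [ 0.4694 -0.0358  0.0577] [180.    0.2 160.6] -> d [0.01  0.066 0.017] r [0.001 0.002 0.082]
134 tcp [ 0.4694 -0.0358  0.0577] [180.    0.2 160.6] -> d [-0.004  0.138  0.017] r [0.001 0.002 0.159]
127 tcp [ 0.4694 -0.0358  0.0577] [180.    0.2 160.6] -> d [-0.026  0.208  0.017] r [0.001 0.002 0.237]
120 tcp [ 0.4694 -0.0358  0.0577] [180.    0.2 160.6] -> d [-0.057  0.275  0.017] r [0.001 0.002 0.315]
113 tcp [ 0.4694 -0.0358  0.0577] [180.    0.2 160.6] -> d [-0.096  0.337  0.018] r [0.001 0.002 0.393]
```

Call:
drive_tool(
  deltas="0.01 0.066 0.01 0 0 0.08 34; 0 0.138 0.01 0 0 0.16 34; -0.026 0.208 0.01 0 0 0.237 34; -0.057 0.275 0.01 0 0 0.315 34; -0.096 0.337 0.01 0 0 0.393 34",
)

```text
time: 7.0
tool_pos: [0.4892, -0.0082, 0.0569]
ee_rot: [3.141, 0.004, 2.18]
wrist_force: [-1.4, -4.0, 0.5]
width: 0.0341
finger_force: 1.8
```

Call:
drive_tool(
  deltas="-0.004 0.073 0 0 0 0.078 34; -0.018 0.145 0 0 0 0.156 34; -0.04 0.215 0 0 0 0.233 34; -0.07 0.282 0 0 0 0.311 34; -0.109 0.344 0 0 0 0.389 34",
)

```text
time: 7.5
tool_pos: [0.5231, 0.0031, 0.0569]
ee_rot: [3.14, 0.002, 1.57]
wrist_force: [-3.9, -2.2, 1.3]
width: 0.034
finger_force: 1.7
```

Run:
```python
from h import *
p=np.load('p1.npy')
a=snapshot('scene'); b=snapshot('side'); q=p.copy(); q[4]=np.radians(83); w=wrist()
fit(q,[('wrist',w),('scene',a),('side',b)],40)
arc(p,[78,71,64,57,50,43])
```

```text
wrist fixture [326. 354.] [3.5 1. ]
wrist carriage [258. 381.] [ 0.8 -1.9]
wrist lever_grip [298. 222.] [-0.2  1.3]
scene fixture [301. 228.] [-1.2 -0.4]
scene fixed_face [306. 234.] [ 0.2 -0.5]
scene cam_pivot [327. 206.] [ 3.  -3.1]
scene carriage [294. 211.] [ 1.7 -0.2]
scene push_pad [293. 195.] [ 1.  -0.3]
scene moving_face [298. 209.] [1.1 1.3]
scene roller [316. 202.] [-0.5 -0.7]
scene lever_grip [358. 201.] [0.6 1.3]
side fixture [329. 206.] [ 1.1 -1.3]
side fixed_face [294. 186.] [1.8 1.4]
side cam_pivot [326. 208.] [0.1 0. ]
side carriage [351. 203.] [2.2 1.3]
side push_pad [356. 193.] [ 3.4 -0.4]
side moving_face [337. 187.] [-5.4  3.2]
side roller [348. 212.] [4.7 1.1]
side lever_grip [317. 232.] [-0.1 -1.5]
fit [ 0.5394 -0.1394  0.2371 -0.0672  1.3964] yawdeg 13.582441463314805 lever deg 80.00585399044894
78 tcp [0.5225 0.0041 0.0545] [180.   -0.   90.2] -> d [-0.003  0.015 -0.015] r [ 0. -0. -0.]
71 tcp [0.5225 0.0041 0.0545] [180.   -0.   90.2] -> d [-0.007  0.088 -0.015] r [ 0.    -0.     0.077]
64 tcp [0.5225 0.0041 0.0545] [180.   -0.   90.2] -> d [-0.02   0.16  -0.015] r [ 0.    -0.     0.155]
57 tcp [0.5225 0.0041 0.0545] [180.   -0.   90.2] -> d [-0.042  0.23  -0.015] r [ 0.    -0.     0.233]
50 tcp [0.5225 0.0041 0.0545] [180.   -0.   90.2] -> d [-0.073  0.297 -0.015] r [ 0.    -0.     0.311]
43 tcp [0.5225 0.0041 0.0545] [180.   -0.   90.2] -> d [-0.111  0.359 -0.015] r [ 0.    -0.     0.389]
```

Call:
drive_tool(
  deltas="-0.007 0.088 0 0 0 0.077 34; -0.02 0.16 0 0 0 0.155 34; -0.042 0.23 0 0 0 0.233 34; -0.073 0.297 0 0 0 0.311 34; -0.111 0.359 0 0 0 0.389 34",
)

```text
time: 9.35
tool_pos: [0.5572, -0.0062, 0.0542]
ee_rot: [-3.138, 0.001, 0.959]
wrist_force: [-4.5, 1.7, 2.1]
width: 0.034
finger_force: 1.8
```

Call:
drive_tool(
  deltas="-0.001 0.042 0 0 0 0.044 34; -0.006 0.084 0 0 0 0.089 34; -0.013 0.125 0 0 0 0.133 34; -0.024 0.165 0 0 0 0.178 34; -0.024 0.165 0 0 0 0.178 34",
)

```text
time: 9.85
tool_pos: [0.5702, -0.0178, 0.0543]
ee_rot: [-3.14, 0.0, 0.684]
wrist_force: [-1.2, 1.7, 1.1]
width: 0.034
finger_force: 1.1
```

Call:
drive_tool(
  deltas="0 0.02 0 0 0 0.022 34; -0.001 0.042 0 0 0 0.044 34; -0.003 0.063 0 0 0 0.067 34;  -0.003 0.063 0 0 0 0.067 34",
)

```text
time: 10.25
tool_pos: [0.5739, -0.0227, 0.0543]
ee_rot: [-3.14, 0.0, 0.58]
wrist_force: [-0.6, 2.7, 0.7]
width: 0.0337
finger_force: 1.5
```

Run:
```python
from h import *
p=np.load('p1.npy')
a=snapshot('scene'); b=snapshot('side'); q=p.copy(); q[4]=np.radians(30); w=wrist()
fit(q,[('wrist',w),('scene',a),('side',b)],40)
arc(p,[21,15,11,8])
```

```text
wrist fixed_face [496. 250.] [ 0.3 -0.5]
wrist carriage [375. 380.] [-1.4 -2.2]
wrist roller [311. 380.] [1.5 1.8]
wrist lever_grip [294. 228.] [ 0.3 -0.3]
scene fixture [299. 230.] [ 0.5 -1.8]
scene fixed_face [305. 234.] [-0.6  0.5]
scene cam_pivot [329. 206.] [ 0.4 -2. ]
scene carriage [296. 211.] [ 0.2 -0.6]
scene push_pad [292. 195.] [ 2.6 -0.3]
scene moving_face [297. 210.] [1.3 0.5]
scene roller [316. 199.] [0.6 2.5]
scene lever_grip [349. 218.] [ 1.4 -1.1]
side fixture [328. 207.] [ 2.  -2.5]
side fixed_face [295. 186.] [1.2 0.1]
side cam_pivot [325. 210.] [-0.1 -2.1]
side carriage [354. 202.] [-0.7  2. ]
side push_pad [357. 196.] [ 2.2 -2.6]
side moving_face [334. 188.] [-2.2  1.8]
side roller [347. 215.] [ 4.1 -1.7]
side lever_grip [294. 216.] [1.5 0.1]
fit [ 0.5397 -0.1409  0.2037 -0.0669  0.5279] yawdeg 11.669956734934116 lever deg 30.246528358256892
21 tcp [ 0.5743 -0.0233  0.0544] [-180.    -0.    33.1] -> d [ 0.001  0.    -0.016] r [-0.    -0.    -0.001]
15 tcp [ 0.5743 -0.0233  0.0544] [-180.    -0.    33.1] -> d [-0.002  0.063 -0.016] r [-0.    -0.     0.066]
11 tcp [ 0.5743 -0.0233  0.0544] [-180.    -0.    33.1] -> d [-0.008  0.105 -0.016] r [-0.   -0.    0.11]
8 tcp [ 0.5743 -0.0233  0.0544] [-180.    -0.    33.1] -> d [-0.014  0.135 -0.016] r [-0.    -0.     0.143]
```

Call:
drive_tool(
  deltas="0 0.02 0 0 0 0.022 34; -0.001 0.042 0 0 0 0.044 34; -0.002 0.063 0 0 0 0.066 34; -0.002 0.063 0 0 0 0.066 34",
)

```text
time: 12.0
tool_pos: [0.5769, -0.0281, 0.0543]
ee_rot: [-3.139, 0.001, 0.474]
wrist_force: [-1.7, 5.8, 1.1]
width: 0.0343
finger_force: 2.8
```

Call:
drive_tool(
  deltas="0 0.015 0 0 0 0 34; 0 0.03 0 0 0 0 34; 0 0.03 0 0 0 0 34",
)

```text
time: 12.3
tool_pos: [0.5771, -0.0282, 0.0542]
ee_rot: [-3.134, 0.001, 0.476]
wrist_force: [-5.3, 9.6, 2.6]
width: 0.034
finger_force: 5.7
```

The tool no longer moved under a further push, so the lever is at its stop. Releasing, lifting and going behind the pad.

Call:
drive_tool(
  deltas="0 -0.08 0 0 0 0 50; 0 -0.08 -0.3 0 0 0 50; 0 -0.08 -0.7 0 0 0 50; 0 -0.08 -0.9 0 0 0 30; 0 -0.08 -0.9 0 0 0 0",
)

```text
time: 12.8
tool_pos: [0.5784, -0.0258, 0.1495]
ee_rot: [3.134, -0.008, 0.474]
wrist_force: [1.1, -1.0, 0.7]
width: 0.0375
finger_force: 0.0
```

Run:
```python
from h import *
p=np.load('p1.npy')
a=snapshot('scene'); b=snapshot('side'); q=p.copy(); q[4]=np.radians(24); w=wrist(); save(w,'w3.png')
q=fit(q,[('wrist',w),('scene',a),('side',b)],40)
np.save('p2.npy',q)
p[4]=q[4]
for p in (p,q): go(fx(p,p[3]-.060,0,.14),p[2]); go(fx(p,p[3]-.060,0,.045),p[2])
```

```text
wrist fixed_face [440. 192.] [-0.6  0.7]
wrist cam_pivot [318. 271.] [ 0.6 -1.2]
wrist moving_face [396. 288.] [ 3.4 -0.8]
wrist roller [324. 307.] [-1.   3.1]
wrist lever_grip [305. 188.] [-0.3 -1.1]
scene fixture [298. 228.] [1.1 0. ]
scene fixed_face [303. 236.] [ 0.7 -1.6]
scene cam_pivot [329. 204.] [0.6 0.1]
scene carriage [318. 203.] [-21.7   7.6]
scene push_pad [290. 193.] [4.4 2.3]
scene moving_face [299. 213.] [-0.8 -2.1]
scene roller [314. 201.] [2.  1.2]
scene lever_grip [348. 216.] [0.  2.7]
side fixture [329. 204.] [0.8 0.1]
side fixed_face [294. 186.] [1.8 0.6]
side cam_pivot [325. 209.] [ 0.2 -1.2]
side carriage [355. 204.] [-2.2  0.6]
side push_pad [357. 194.] [ 2.  -1.3]
side moving_face [332. 188.] [-0.6  1.5]
side roller [348. 214.] [ 3.  -0.6]
side lever_grip [292. 214.] [ 3.2 -0.2]
fit [ 0.5403 -0.1413  0.1977 -0.0662  0.4352] yawdeg 11.326695934243942 lever deg 24.932487890328098
tcp [ 0.5753 -0.0243  0.1445] [-180.    -0.    27.2] -> d [-2.082  0.534  0.045] r [-0.    -0.     0.166]
tcp [ 0.5753 -0.0243  0.1445] [-180.    -0.    27.2] -> d [-2.082  0.534  0.995] r [-0.    -0.     0.166]
tcp [ 0.5753 -0.0243  0.1445] [-180.    -0.    27.2] -> d [-2.06   0.535  0.045] r [-0.    -0.     0.176]
tcp [ 0.5753 -0.0243  0.1445] [-180.    -0.    27.2] -> d [-2.06   0.535  0.995] r [-0.    -0.     0.176]
```

View pics/w3.png

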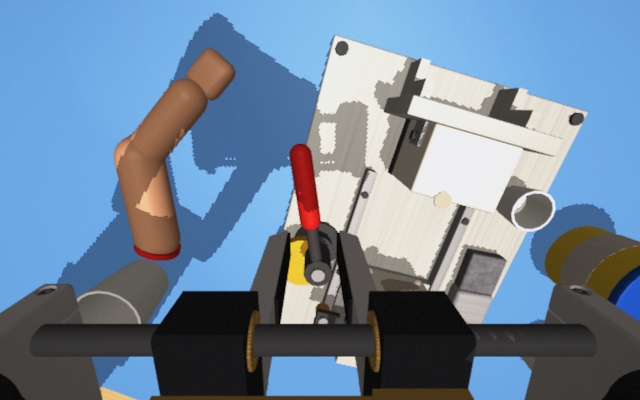

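The image shows the lever forward and left (tip (300,150), hub (318,272)) at about 24°, with the carriage at the bottom still open. Moving behind the pad.

Call:
drive_tool(
  deltas="-0.4 0.1 0 0 0 0.05 0; -0.8 0.2 0 0 0 0.1 0; -1 0.25 0 0 0 0.17 0; -1 0.25 0 0 0 0.17 0",
)

```text
time: 14.55
tool_pos: [0.4964, -0.0937, 0.1448]
ee_rot: [3.141, 0.0, 0.204]
wrist_force: [-0.6, 0.4, 0.4]
width: 0.0003
finger_force: 0.0
```

Run:
```python
from h import *
p=(np.load('p1.npy')+np.load('p2.npy'))/2
np.save('p3.npy',p); print(p)
go(fx(p,p[3]-.060,0,.14),p[2])
```

```text
[ 0.54129129 -0.1402616   0.20566239 -0.06843255  1.50958802]
tcp [ 0.4964 -0.0937  0.1448] [180.    0.   11.7] -> d [-0.939  0.549  0.048] r [ 0.     0.    -0.001]
```

Call:
drive_tool(
  deltas="-0.4 0.25 0 0 0 0 0; -0.8 0.5 0 0 0 0 0; -0.94 0.55 0 0 0 0 0; -0.94 0.55 0 0 0 0 0",
)

```text
time: 14.95
tool_pos: [0.4169, -0.1659, 0.1448]
ee_rot: [-3.142, -0.001, 0.206]
wrist_force: [0.3, -0.2, -0.1]
width: 0.0007
finger_force: 0.0
```

Run:
```python
from h import *
p=np.load('p3.npy')
w=wrist(); save(w,'w4.png')
q=fit(p,[('wrist',w)],50)
for p in (p,q):go(fx(p,p[3]-.060,0,.046),p[2])
```

```text
wrist fixture [311.  59.] [1.9 0.3]
wrist cam_pivot [200.  47.] [-1.3 -0.1]
wrist push_pad [313. 151.] [0.6 0.8]
wrist moving_face [311.  59.] [ 1.1 -3.6]
wrist roller [252. 131.] [-3.5  2.3]
fit [ 0.5406 -0.1397  0.2155 -0.0666  1.5096] yawdeg 12.348092568103485 lever deg 86.49302255994115
tcp [ 0.4177 -0.1649  0.1443] [-180.    0.   12.] -> d [-0.024  0.011  0.983] r [-0.     0.     0.002]
tcp [ 0.4177 -0.1649  0.1443] [-180.    0.   12.] -> d [-0.011  0.017  0.983] r [-0.     0.    -0.004]
```

View pics/w4.png

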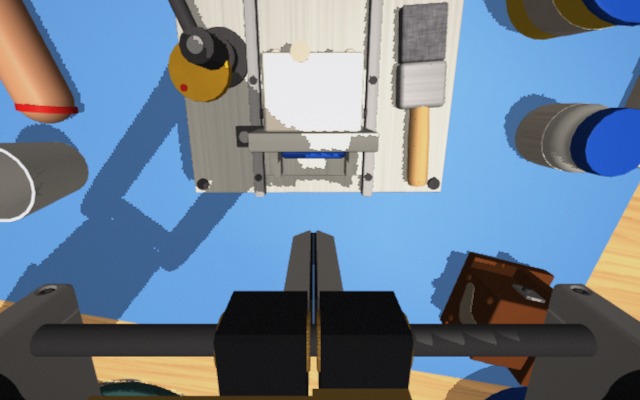

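The image shows the pad (313,152) straight ahead of the closed fingers (column 314), with the lane parallel to the tool. Descending, then pushing.

Call:
drive_tool(
  deltas="0 0.01 0.4 0 0 0 0; 0 0.01 0.8 0 0 0 0; 0 0.01 0.98 0 0 0 0; 0 0.01 0.98 0 0 0 0",
)

```text
time: 15.8
tool_pos: [0.415, -0.1648, 0.043]
ee_rot: [-3.136, 0.006, 0.208]
wrist_force: [-1.1, -0.1, 0.2]
width: 0.0006
finger_force: 0.0
```

Call:
drive_tool(
  deltas="0.1 0 0 0 0 0 0; 0.2 0 0 0 0 0 0; 0.3 0 0 0 0 0 0; 0.37 0 0 0 0 0 0; 0.42 0 0 0 0 0 0",
)

```text
time: 16.3
tool_pos: [0.4593, -0.1579, 0.0472]
ee_rot: [3.141, 0.0, 0.208]
wrist_force: [-2.9, -0.4, 2.2]
width: 0.0006
finger_force: 1.3
```

Call:
drive_tool(
  deltas="0.1 0 0 0 0 0 0; 0.2 0 0 0 0 0 0; 0.3 0 0 0 0 0 0; 0.4 0 0 0 0 0 0; 0.5 0 0 0 0 0 0",
)

```text
time: 16.8
tool_pos: [0.5082, -0.1472, 0.0464]
ee_rot: [-3.141, 0.0, 0.208]
wrist_force: [-3.2, -0.8, 1.6]
width: 0.0005
finger_force: 1.3
```

Run:
```python
from h import *
p=np.load('p3.npy')
o=robot.get_obs(); print('tool fixture',R.from_euler('z',-p[2]).apply(o['tool_pos']-[p[0],p[1],0]))
w=wrist();a=snapshot('scene'); b=snapshot('side')
p[3]=-.025;p[4]=.4
q=fit(p,[('wrist',w),('scene',a),('side',b)],40)
go(fx(p,.0115,0,.046),p[2])
```

```text
tool fixture [-3.37826235e-02 -6.12855799e-05  4.63765805e-02]
wrist fixed_face [311.   4.] [-0.2  0.4]
wrist cam_pivot [151. 204.] [-0.7  1.2]
wrist carriage [310. 193.] [ 2.4 -1.7]
wrist moving_face [309. 100.] [ 2.9 -0.6]
wrist roller [220. 199.] [-0.8  2.2]
wrist lever_grip [58. 53.] [-0.6 -0.5]
scene fixture [298. 230.] [ 1.6 -2.1]
scene fixed_face [302. 233.] [2.6 1.2]
scene cam_pivot [326. 204.] [3.5 0.3]
scene carriage [298. 222.] [1.4 0.9]
scene push_pad [305. 223.] [ -6.8 -16.3]
scene moving_face [304. 222.] [-2.   1.8]
scene roller [320. 215.] [ 0.1 -1.4]
scene lever_grip [347. 216.] [0.7 3.1]
side fixture [329. 206.] [ 0.1 -0.6]
side fixed_face [294. 185.] [1.1 1.9]
side cam_pivot [326. 207.] [-1.2  1.2]
side carriage [331. 201.] [1.2 1.7]
side push_pad [338. 192.] [ 0.3 -1.1]
side moving_face [311. 187.] [-0.1  1.2]
side lever_grip [295. 216.] [-0.5 -2.6]
fit [ 0.5409 -0.1399  0.211  -0.0091  0.3999] yawdeg 12.090719059938984 lever deg 22.91016413530518
tcp [ 0.5074 -0.1475  0.0464] [-180.    -0.    11.9] -> d [ 0.461 -0.     0.004] r [-0.    -0.     0.001]
```

Call:
drive_tool(
  deltas="0.1 0 0 0 0 0 0; 0.2 0 0 0 0 0 0; 0.28 0 0 0 0 0 0; 0.34 0 0 0 0 0 0; 0.38 0 0 0 0 0 0",
)

```text
time: 18.65
tool_pos: [0.5452, -0.1394, 0.0463]
ee_rot: [-3.141, 0.0, 0.208]
wrist_force: [-2.7, -0.3, 1.1]
width: 0.0003
finger_force: 1.2
```

Call:
drive_tool(
  deltas="0.03 0 0 0 0 0 0; 0.06 0 0 0 0 0 0; 0.08 0 0 0 0 0 0; 0.08 0 0 0 0 0 0",
)

```text
time: 19.05
tool_pos: [0.551, -0.1383, 0.0463]
ee_rot: [-3.141, 0.004, 0.208]
wrist_force: [-5.9, -0.7, 2.7]
width: 0.0008
finger_force: 2.9
```

Call:
drive_tool(
  deltas="0.015 0 0 0 0 0 0; 0.03 0 0 0 0 0 0; 0.03 0 0 0 0 0 0",
)

```text
time: 19.35
tool_pos: [0.5509, -0.1382, 0.0464]
ee_rot: [-3.141, 0.01, 0.207]
wrist_force: [-13.0, -1.8, 7.4]
width: 0.0007
finger_force: 6.9
```

Run:
```python
from h import *
p=np.load('p3.npy')
o=robot.get_obs(); print(o['wrist_force'],'tool fixture',R.from_euler('z',-p[2]).apply(o['tool_pos']-[p[0],p[1],0]))
a=snapshot('scene'); b=snapshot('side')
p[3]=.034;p[4]=.4
q=fit(p,[('scene',a),('side',b)],40)
```

```text
[-13.02362916  -1.84395485   7.42661542] tool fixture [9.78980424e-03 5.59764311e-05 4.64053851e-02]
scene fixture [298. 230.] [ 0.5 -1.5]
scene fixed_face [302. 234.] [2.4 0.2]
scene cam_pivot [328. 204.] [ 0.5 -0.6]
scene carriage [299. 231.] [2.1 2.2]
scene push_pad [297. 224.] [ 2.5 -7.7]
scene moving_face [307. 234.] [-2.2  0.6]
scene roller [323. 221.] [0.2 2.4]
scene lever_grip [346. 220.] [ 0.3 -1.9]
side fixture [329. 206.] [ 0.2 -1.2]
side fixed_face [296. 188.] [-1.  -1.1]
side cam_pivot [327. 209.] [-1.3 -1.3]
side carriage [315. 200.] [1.7 0. ]
side push_pad [321. 190.] [ 0.5 -1.2]
side moving_face [296. 187.] [-0.8 -0.2]
side roller [313. 210.] [ 0.6 -1. ]
side lever_grip [294. 215.] [ 1.  -1.6]
fit [ 0.5414 -0.1423  0.2321  0.0366  0.3829] yawdeg 13.296194361642772 lever deg 21.938905726936607
```

The mould is closed: no further travel at 13 N and carriage x of about 35 mm. Backing off and lifting.

Call:
drive_tool(
  deltas="-0.05 0 0 0 0 0 0; -0.15 0 0 0 0 0 0; -0.15 0 -0.4 0 0 0 0; -0.15 0 -0.8 0 0 0 0; -0.15 0 -1 0 0 0 34",
)

```text
time: 20.75
tool_pos: [0.5425, -0.141, 0.1508]
ee_rot: [3.138, -0.007, 0.208]
wrist_force: [0.2, 0.5, -0.6]
width: 0.0052
finger_force: 0.0
```

Run:
```python
from h import *
p=np.load('p3.npy')
w=wrist();a=snapshot('scene'); b=snapshot('side')
p[3]=.034;p[4]=.4
q=fit(p,[('wrist',w),('scene',a),('side',b)],30)
go(*lev(p,23,.06,.14))
```

```text
wrist fixture [309. 187.] [1.5 0.4]
wrist fixed_face [313.  94.] [-2.5 -0.9]
wrist cam_pivot [217. 208.] [-2.2 -0.1]
wrist carriage [310. 161.] [ 1.  -2.7]
wrist push_pad [307. 182.] [3.2 0.7]
wrist roller [247. 161.] [1.4 0.9]
wrist lever_grip [166. 123.] [ 0.4 -0.2]
scene fixture [305. 234.] [-5.4 -5.6]
scene fixed_face [305. 235.] [-0.3 -1. ]
scene cam_pivot [328. 203.] [2.2 0.5]
scene carriage [297. 233.] [ 4.3 -0.8]
scene push_pad [298. 216.] [ 2.3 -0.1]
scene moving_face [307. 232.] [-2.1  1.5]
scene roller [324. 219.] [-0.3  4. ]
scene lever_grip [347. 217.] [1.4 0.8]
side fixture [329. 204.] [0.5 1. ]
side fixed_face [291. 186.] [5.2 0.5]
side cam_pivot [323. 208.] [1.7 0.4]
side carriage [317. 199.] [1.1 2.2]
side push_pad [322. 190.] [1. 0.]
side moving_face [296. 184.] [0.2 2.5]
side roller [315. 210.] [-1.  -0.7]
side lever_grip [297. 212.] [-2.1  1.9]
fit [ 0.5395 -0.1397  0.2044  0.0344  0.4238] yawdeg 11.713656921877355 lever deg 24.280320869627662
tcp [ 0.5407 -0.1405  0.1465] [-180.    -0.    11.9] -> d [ 0.561 -1.084  0.065] r [-0.    -0.    -0.254]
```

Call:
drive_tool(
  deltas="0.2 -0.4 0 0 0 -0.08 50; 0.4 -0.8 0 0 0 -0.16 50; 0.55 -1 0 0 0 -0.25 50; 0.56 -1 0 0 0 -0.25 50; 0.56 -1 0 0 0 -0.25 50",
)

```text
time: 22.6
tool_pos: [0.5749, -0.031, 0.1464]
ee_rot: [3.141, 0.001, 0.6]
wrist_force: [0.1, -1.3, 0.0]
width: 0.0498
finger_force: 0.0
```

Run:
```python
from h import *
p=np.load('p3.npy'); go(*lev(p,23,.06,.056))
```

```text
tcp [ 0.5749 -0.031   0.1464] [180.    0.   34.4] -> d [ 0.033 -0.077  0.904] r [ 0.     0.    -0.005]
```

Call:
drive_tool(
  deltas="0.03 -0.08 0 0 0 0 50; 0.03 -0.08 0.4 0 0 0 50; 0.03 -0.08 0.8 0 0 0 50; 0.03 -0.08 0.9 0 0 0 42; 0.03 -0.08 0.9 0 0 0 34",
)

```text
time: 23.1
tool_pos: [0.5709, -0.0232, 0.0545]
ee_rot: [-3.138, 0.004, 0.599]
wrist_force: [-0.6, 0.0, -0.5]
width: 0.0373
finger_force: 0.0
```

Run:
```python
from h import *
p=np.load('p3.npy'); print(robot.get_obs()['wrist_force'],robot.get_obs()['width']);arc(p,[30,37,44,51,58])
```

```text
[-0.58160272  0.04298524 -0.48881998] 0.037312397842082005
30 tcp [ 0.5709 -0.0232  0.0545] [-179.8    0.2   34.3] -> d [ 0.016 -0.063 -0.015] r [-0.002  0.002 -0.083]
37 tcp [ 0.5709 -0.0232  0.0545] [-179.8    0.2   34.3] -> d [ 0.002 -0.135 -0.014] r [-0.002  0.002 -0.161]
44 tcp [ 0.5709 -0.0232  0.0545] [-179.8    0.2   34.3] -> d [-0.02  -0.205 -0.014] r [-0.003  0.002 -0.239]
51 tcp [ 0.5709 -0.0232  0.0545] [-179.8    0.2   34.3] -> d [-0.051 -0.271 -0.014] r [-0.003  0.002 -0.316]
58 tcp [ 0.5709 -0.0232  0.0545] [-179.8    0.2   34.3] -> d [-0.09  -0.333 -0.013] r [-0.003  0.002 -0.394]
```

Call:
drive_tool(
  deltas="0.016 -0.063 0 0 0 -0.08 34; 0.002 -0.135 0 0 0 -0.16 34; -0.02 -0.205 0 0 0 -0.238 34; -0.051 -0.271 0 0 0 -0.316 34; -0.09 -0.333 0 0 0 -0.394 34",
)

```text
time: 23.6
tool_pos: [0.5499, -0.0013, 0.0599]
ee_rot: [3.133, -0.002, 1.223]
wrist_force: [4.4, -1.2, -3.0]
width: 0.0339
finger_force: 1.8
```

Call:
drive_tool(
  deltas="-0.004 -0.073 0 0 0 -0.078 34; -0.018 -0.145 0 0 0 -0.156 34; -0.04 -0.215 0 0 0 -0.233 34; -0.07 -0.282 0 0 0 -0.311 34; -0.109 -0.344 0 0 0 -0.389 34",
)

```text
time: 24.1
tool_pos: [0.5142, 0.0018, 0.0604]
ee_rot: [3.131, 0.001, 1.835]
wrist_force: [3.1, 2.3, -1.6]
width: 0.0339
finger_force: 2.0
```

Run:
```python
from h import *
p=np.load('p3.npy'); arc(p,[100,107,114,121,128])
```

```text
100 tcp [0.5142 0.0018 0.0604] [1.794e+02 1.000e-01 1.051e+02] -> d [ 0.003 -0.13   0.043] r [ 0.007  0.001 -0.074]
107 tcp [0.5142 0.0018 0.0604] [1.794e+02 1.000e-01 1.051e+02] -> d [-0.01  -0.202  0.042] r [ 0.007  0.001 -0.152]
114 tcp [0.5142 0.0018 0.0604] [1.794e+02 1.000e-01 1.051e+02] -> d [-0.032 -0.272  0.041] r [ 0.006  0.002 -0.23 ]
121 tcp [0.5142 0.0018 0.0604] [1.794e+02 1.000e-01 1.051e+02] -> d [-0.062 -0.339  0.041] r [ 0.006  0.002 -0.307]
128 tcp [0.5142 0.0018 0.0604] [1.794e+02 1.000e-01 1.051e+02] -> d [-0.099 -0.401  0.04 ] r [ 0.006  0.003 -0.385]
```

Call:
drive_tool(
  deltas="0.003 -0.1 0.04 0.006 0 -0.074 34; -0.01 -0.19 0.04 0.006 0 -0.152 34; -0.032 -0.272 0.04 0.006 0 -0.23 34; -0.062 -0.339 0.04 0.006 0 -0.307 34; -0.099 -0.401 0.04 0.006 0 -0.385 34",
)

```text
time: 24.6
tool_pos: [0.4782, -0.0185, 0.057]
ee_rot: [-3.14, 0.005, 2.439]
wrist_force: [3.2, 2.0, 1.1]
width: 0.0339
finger_force: 1.9
```

Call:
drive_tool(
  deltas="-0.004 -0.073 0 0 0 -0.078 34; -0.018 -0.145 0 0 0 -0.156 34; -0.04 -0.215 0 0 0 -0.233 34; -0.04 -0.215 0 0 0 -0.233 34",
)

```text
time: 25.0
tool_pos: [0.466, -0.0384, 0.0563]
ee_rot: [-3.136, 0.002, 2.799]
wrist_force: [0.2, 1.2, 1.2]
width: 0.0339
finger_force: 0.5
```

Run:
```python
from h import *
p=np.load('p3.npy'); 
w=wrist();a=snapshot('scene'); b=snapshot('side')
p[3]=.034;p[4]=np.radians(145)
q=fit(p,[('wrist',w),('scene',a),('side',b)],30)
arc(p,[155,160,166,170])
```

```text
wrist carriage [255. 358.] [ 0.5 -0.4]
wrist roller [314. 345.] [-2.5  4.7]
wrist lever_grip [327. 224.] [0.4 0.3]
scene fixture [297. 230.] [ 2.7 -1.2]
scene fixed_face [302. 233.] [3.1 1.3]
scene cam_pivot [329. 204.] [0.6 0.2]
scene carriage [298. 231.] [3. 2.]
scene push_pad [302. 218.] [-2.4 -2.2]
scene moving_face [304. 234.] [1.2 0.3]
scene roller [323. 220.] [0.5 2.5]
scene lever_grip [341. 190.] [-0.1 -1.4]
side fixture [329. 204.] [0.6 0.2]
side fixed_face [293. 186.] [2.1 0.9]
side cam_pivot [326. 208.] [-0.9 -0.1]
side carriage [319. 198.] [-1.   2.3]
side push_pad [322. 190.] [ 0.7 -0.7]
side moving_face [293. 185.] [2.7 1.8]
side roller [312. 211.] [ 2.5 -1.8]
side lever_grip [346. 225.] [ 1.7 -1.1]
fit [ 0.5419 -0.1404  0.228   0.0333  2.4853] yawdeg 13.061989105612001 lever deg 142.39453958794
155 tcp [ 0.4634 -0.0374  0.0526] [-179.6   -0.3  160.5] -> d [-0.04  -0.049 -0.034] r [-0.004 -0.004 -0.07 ]
160 tcp [ 0.4634 -0.0374  0.0526] [-179.6   -0.3  160.5] -> d [-0.048 -0.101 -0.033] r [-0.004 -0.004 -0.125]
166 tcp [ 0.4634 -0.0374  0.0526] [-179.6   -0.3  160.5] -> d [-0.063 -0.161 -0.033] r [-0.004 -0.004 -0.192]
170 tcp [ 0.4634 -0.0374  0.0526] [-179.6   -0.3  160.5] -> d [-0.077 -0.201 -0.033] r [-0.004 -0.004 -0.236]
```

Call:
drive_tool(
  deltas="-0.02 -0.03 -0.02 0 0 -0.035 34; -0.04 -0.06 -0.02 0 0 -0.07 34; -0.045 -0.1 -0.02 0 0 -0.125 34; -0.06 -0.15 -0.02 0 0 -0.18 34; -0.06 -0.15 -0.02 0 0 -0.18 34",
)

```text
time: 26.85
tool_pos: [0.4627, -0.0533, 0.0539]
ee_rot: [-3.137, -0.011, 3.083]
wrist_force: [-1.1, 4.3, 0.2]
width: 0.0343
finger_force: 1.7
```

Call:
drive_tool(
  deltas="0 -0.02 0 0 0 -0.01 34; 0 -0.04 0 0 0 -0.02 34; 0 -0.04 0 0 0 -0.02 34",
)

```text
time: 27.15
tool_pos: [0.4631, -0.0535, 0.0538]
ee_rot: [3.138, -0.01, 3.114]
wrist_force: [0.6, 13.6, -0.9]
width: 0.0343
finger_force: 6.5
```

The lever stopped moving at a computed angle of about 157°, its locked stop. Releasing and lifting clear.

Call:
drive_tool(
  deltas="0 0.1 0 0 0 0 50; 0 0.1 0 0 0 0 50; 0 0.1 -0.4 0 0 0 50; 0 0.1 -0.8 0 0 0 50; 0 0.1 -1 0 0 0 50",
)

```text
time: 27.65
tool_pos: [0.4664, -0.0486, 0.1586]
ee_rot: [-3.133, -0.002, 3.114]
wrist_force: [0.3, -1.1, 0.9]
width: 0.0499
finger_force: 0.0
```

Call:
drive_tool(
  deltas="0.4 0 -0.2 0 0 0 50; 0.8 0 -0.3 0 0 0 50; 0.8 0 -0.3 0 0 0 50",
)

```text
time: 27.95
tool_pos: [0.3834, -0.046, 0.1879]
ee_rot: [-3.133, -0.003, 3.113]
wrist_force: [0.7, -0.6, 0.4]
width: 0.05
finger_force: 0.0
```

Run:
```python
from h import *
p=np.load('p3.npy'); 
w=wrist();a=snapshot('scene'); b=snapshot('side')
p[3]=.034;p[4]=np.radians(155)
q=fit(p,[('wrist',w),('scene',a),('side',b)],30)
c1=cv2.resize(a['img'][170:290,235:365],None,fx=3,fy=3,interpolation=cv2.INTER_CUBIC);c2=cv2.resize(b['img'][150:270,255:385],None,fx=3,fy=3,interpolation=cv2.INTER_CUBIC)
cv2.imwrite('pics/crop2.png',np.hstack([c1,c2])[:,:,::-1])
```

```text
wrist cam_pivot [311. 312.] [-2.5  1.1]
wrist carriage [257. 318.] [-0.8  0.7]
wrist roller [298. 319.] [-0.8  1. ]
wrist lever_grip [318. 248.] [-0.2  1.8]
scene fixture [300. 232.] [ 0.7 -2.5]
scene fixed_face [302. 236.] [ 4.4 -0.9]
scene cam_pivot [328. 203.] [1.7 0.6]
scene carriage [300. 232.] [2.3 0.9]
scene push_pad [298. 217.] [ 2.4 -0.9]
scene moving_face [308. 235.] [-1.3 -1.1]
scene roller [324. 222.] [-0.6 -0.1]
scene lever_grip [334. 186.] [0.3 2. ]
side fixture [328. 206.] [ 0.6 -0.8]
side fixed_face [292. 185.] [1.8 2.7]
side cam_pivot [324. 209.] [ 0.5 -0.5]
side carriage [317. 199.] [0.2 1.9]
side push_pad [321. 190.] [ 2.  -0.2]
side moving_face [296. 184.] [-0.4  3.3]
side roller [315. 207.] [-0.2  3. ]
side lever_grip [349. 219.] [3.2 0.6]
fit [ 0.5441 -0.1387  0.2543  0.031   2.7266] yawdeg 14.570824574285815 lever deg 156.22134245092192
```

View pics/crop2.png

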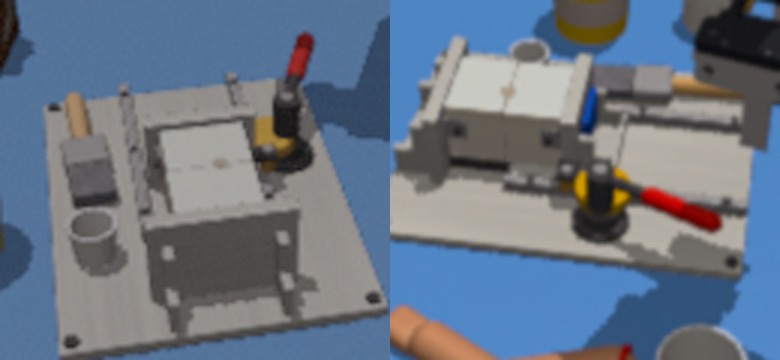

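The crop shows the halves met with only a thin seam. The cam stands behind the roller and the lever is back at its stop (world 170.8°, which is about 158° in the fixture). The brush and cups have not moved.

```bash
python3 -c "
from bench import robot
print(robot.close_job())"
```

```text
the job is handed in; nothing more can be done
None
```

The mould is closed and the cam is locked behind the roller. I handed the job in at about 28 s with the arm clear of everything, and the interface returned no verdict.

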